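Close the flip lids of a curved paint-pot strip with one fingertip stroke

ROBOT

A 6-joint arm with a two-finger parallel gripper is mounted at the origin on a cart in front of the work surface, level with it; the furniture and walls round the work are solid. World frame = base frame: x ahead of the robot, y to its left, z up, the work surface at z = 0. Lengths are in m, angles in rad, forces in N, time in s.
With the tool pointing down it reaches from about 0.35 to 1 m from the base axis. Payload 7.1 kg.
Tool frame: the origin (TCP) lies at the very end of the fingers, on their centre line; the grasp point (between the pads) lies 19 mm behind it; y points along the fingers, x is the direction in which the jaws open and shut, and the axes are right-handed (so a half turn about y gives the same grasp; the last joint's range is limited). The gripper opens to 85 mm and grips with 20 to 120 N. Pads are 22 mm wide; open, the fingers measure 114 mm over their backs; the gripper's body (76 mm by 85 mm) begins 54 mm behind the grasp point. The pads swing forward as they close: fully open they stand 13 mm farther back than shut.
Start: joints at [-1.146, 0.423, 1.63, -0, 1.089, -0.019], TCP at [0.268, -0.564, 0.231] pointing down, gripper open.
Joint ranges: [-3, 3], [-0.9, 2.11], [0.09, 2.58], [-1.31, 4.45], [0.11, 2.69], [-2.54, 2.54]. Speed limits (rad/s): [2.39, 2.39, 3.01, 3.14, 3.14, 3.14].

INTERFACE

Orientations are given as a unit quaternion [w, x, y, z].
In Python, from station import get_state, grab_frame, calibration, r gives the robot as it stands. The module is installed in compiled form; this text tells all that it offers.
- The arm moves only by the tool move_arm, never from a script. Its argument "motion" is a list of rows, each a list of 5 numbers: the shift along the tool's x, y, z in mm, then the turn about the tool's y in rad, then the finger opening in mm, from 0 to 85.4. A call has 1 to 12 rows; each row shifts and turns the pose as measured when the row begins, along the tool's axes as they then stand; what a row does not reach is not made up. A row lasts 1/8 s, in which the tool goes at most 62.5 mm and 10.7 degrees, less where a joint would pass 70% of its speed; a pose out of reach is approached as far as the arm can. A call with a gripper value outside its range is refused whole. The fingers move at their own pace and stop on an object; "newtons" is the grip in N (left out, the last holds). Time passes only in rows, so rows that do not move let the fingers close. It gives the time, the measured TCP pose, the force and the opening at its end, in the units of the state.
- get_state(): the state, without advancing time (a new reading comes with each control period).
- grab_frame(name): name is "scene" or "top"; returns (picture, depth): 480x640x3 uint8, red, green, blue; 480x640 float32, m along the optical axis (not along the pixel's ray), 0 where there is no reading.
- calibration(name): a dict with "K" (3x3 intrinsics, pixels), "dist_coeffs" ([k1, k2, p1, p2, k3] as OpenCV has them; the pictures are not rectified), "R" (3x3) and "t" (3): a world point X has camera coordinates R X + t. Camera axes: x right, y down, z forward; pixel columns grow to the right and rows downward; lengths in m; the calibration is good to about 2 mm. A picture is of the moment at which its call begins. calibration takes no time and is no camera call.
- r.sign_off(): hands the job in, once; it reports no verdict.
The state is a dict: "clock": time; "qpos": joint angles; "joint_velocities": joint speeds; "effort": joint torques, N m; "tcp_pos": TCP position; "eef_rot": TCP orientation; "wrist_force": force on the tool from outside, world axes, zero at the start; "ft_torque": the same for the moment, N m; "grip_width": finger opening in m.
Only numpy, scipy, OpenCV 4.12 (cv2) and the standard library are available. Lean on these libraries where they do the work, as an engineer would, in place of code of your own. Each camera call takes 0.05 s, during which the arm holds its last target. There are 200 camera calls.

TASK

The five lids of the curved paint-pot strip stand open. Starting at the red tab, run your fingertips along the row just over the pots, so that they fold the lids down fully shut in turn from the red-tab end to the other end; touch lightly, do not press hard. Do not lift the strip or push it out of place, leave the things around it alone, and finish with the hand clear.

Things in the scene. Friction and masses are not known exactly. Their poses are not given: they have to be found in the camera images.
- paint_strip: Loose arc-shaped strip of five grey paint pots, 225 x 50 mm, 0.9 kg. Origin on the table under the middle pot; own axes: z up, the row runs from the red tab (+y end) to the -y end. Pot centres lie on an arc of radius 200 mm about its point x = -200 mm, y = 0, one every 0.2 rad (40 mm); pots 32 x 32 mm, 24 mm high, holding solid paint cakes.
- red_tab (a point): Centre of the top of the red thumb tab at the start end of the row; the tab is 30 x 26 mm and only 6 mm high. It lies 29 mm from the centre of pot 1, straight behind it.
- pot_1 (a point): Point fixed to the strip, over the centre of the first (red; next to the red tab) pot, at the height of the top of its lid when shut (27 mm above the table). It does not move with the lid.
- lid_1 (a joint): Hinge of lid 1: 0 = shut on its pot, 1.57 = upright, 1.95 = stop, leaning back to the red-tab end. White lid 33 x 32 x 3 mm, coloured dot on its outer face. Hinge across the row on the pot's edge nearer the red tab, 17 mm from pot centre, 25 mm high: pushed from the red-tab side the lid folds forward on to its pot. Slightly stiff: stays where left, but drops shut from below about 0.6 rad.
- pot_2 (a point): Point fixed to the strip, over the centre of the second (yellow) pot, at the height of the top of its lid when shut (27 mm above the table). It does not move with the lid.
- lid_2 (a joint): Hinge of lid 2: 0 = shut on its pot, 1.57 = upright, 1.95 = stop, leaning back to the red-tab end. White lid 33 x 32 x 3 mm, coloured dot on its outer face. Hinge across the row on the pot's edge nearer the red tab, 17 mm from pot centre, 25 mm high: pushed from the red-tab side the lid folds forward on to its pot. Slightly stiff: stays where left, but drops shut from below about 0.6 rad.
- pot_3 (a point): Point fixed to the strip, over the centre of the third (green; middle) pot, at the height of the top of its lid when shut (27 mm above the table). It does not move with the lid.
- lid_3 (a joint): Hinge of lid 3: 0 = shut on its pot, 1.57 = upright, 1.95 = stop, leaning back to the red-tab end. White lid 33 x 32 x 3 mm, coloured dot on its outer face. Hinge across the row on the pot's edge nearer the red tab, 17 mm from pot centre, 25 mm high: pushed from the red-tab side the lid folds forward on to its pot. Slightly stiff: stays where left, but drops shut from below about 0.6 rad.
- pot_4 (a point): Point fixed to the strip, over the centre of the fourth (blue) pot, at the height of the top of its lid when shut (27 mm above the table). It does not move with the lid.
- lid_4 (a joint): Hinge of lid 4: 0 = shut on its pot, 1.57 = upright, 1.95 = stop, leaning back to the red-tab end. White lid 33 x 32 x 3 mm, coloured dot on its outer face. Hinge across the row on the pot's edge nearer the red tab, 17 mm from pot centre, 25 mm high: pushed from the red-tab side the lid folds forward on to its pot. Slightly stiff: stays where left, but drops shut from below about 0.6 rad.
- pot_5 (a point): Point fixed to the strip, over the centre of the fifth (orange; last) pot, at the height of the top of its lid when shut (27 mm above the table). It does not move with the lid.
- lid_5 (a joint): Hinge of lid 5: 0 = shut on its pot, 1.57 = upright, 1.95 = stop, leaning back to the red-tab end. White lid 33 x 32 x 3 mm, coloured dot on its outer face. Hinge across the row on the pot's edge nearer the red tab, 17 mm from pot centre, 25 mm high: pushed from the red-tab side the lid folds forward on to its pot. Slightly stiff: stays where left, but drops shut from below about 0.6 rad.
- tube_black_cap: Bystander: loose silvery paint tube with a black cap, 106 x 32 x 24 mm, lying on the far side of the strip; origin at the centre of its underside.
- eraser: Bystander: loose red and white eraser, 21 x 45 x 13 mm, on the robot's side of the strip; origin at the centre of its underside.
- pink_bottle: Bystander: loose pink bottle standing beyond the strip, 51 mm across, 107 mm high; origin at the centre of its underside.

How it is judged:
On the way, in this order (a step that is already met when the one before it is completed fails the run):
1. the first lid, next to the red tab, is shut (value of joint lid_1 below 0.17 rad), for 0.1 s.
2. then the middle lid is shut (value of joint lid_3 below 0.17 rad), for 0.1 s.
3. then the last lid is shut (value of joint lid_5 below 0.17 rad), for 0.1 s.
At the end, for the whole second after the job is handed in: All five lids are shut to within 0.17 rad (10 degrees), the strip lies flat and at rest within 30 mm of where it started, and the three bystanders are within 20 mm of where they stood (value of joint each of lid_1, lid_2, lid_3, lid_4, lid_5 below 0.17 rad and distance of paint_strip from where it was at the start of the episode below 0.03 m and angle between paint_strip's own z axis and vertical below 0.05 rad and linear speed of paint_strip below 0.01 m/s and distance of each of tube_black_cap, eraser, pink_bottle from where it was at the start of the episode below 0.02 m); the robot touches nothing.
It fails at once if the strip is pushed more than 30 mm out of place (distance of paint_strip from where it was at the start of the episode above 0.03 m).
It fails at once if the strip is lifted or tipped (height (world z) of paint_strip above 0.01 m or angle between paint_strip's own z axis and vertical above 0.12 rad).
It fails at once if the strip or its lids are pressed with more than 30 N (contact force between the fingers and paint_strip above 30 N).
It fails at once if a bystander (paint tube, eraser or pink bottle) is moved more than 20 mm or tipped over (distance of any of tube_black_cap, eraser, pink_bottle from where it was at the start of the episode above 0.02 m or angle between any of tube_black_cap, eraser, pink_bottle's own z axis and vertical above 0.3 rad).
It also fails if it takes over 38 s, if anything falls off the work surface, if the arm or the gripper's body presses on something with over 40 N, if the wrist force passes 120 N, or if a joint passes its speed limit or range.

## Working session

There is one attempt and no reset: what is moved stays moved. The work goes in short steps, Python scripts to look and compute and a tool call to move; the robot and the scene stay as the last step left them, time stands still between calls to the robot, and variables do not carry over. Pictures are saved under pics/ and viewed, about 8 in all and at most 12, crops included, and the job is handed in when it is done.

Besides the shell and the picture viewer there is one more tool, called after ">>>" as name([rows], argument=value, ...), one row to a line, values as JSON. move_arm: Moves the arm, as the interface text tells. Its arguments: {"type":"object","properties":{"motion":{"type":"array"},"newtons":{"type":"number"}},"required":["motion"]}

```bash
mkdir -p pics
cat > h.py <<'E'
import numpy as np, cv2
from station import get_state, grab_frame, calibration, r
def world(name, depth, pts):
    c=calibration(name); K=np.array(c['K']);R=np.array(c['R']);t=np.array(c['t'])
    n=cv2.undistortPoints(np.array(pts,float).reshape(-1,1,2),K,np.array(c['dist_coeffs'])).reshape(-1,2)
    out=[]
    for (u,v),(a,b) in zip(pts,n):
        p=depth[int(v)-1:int(v)+2,int(u)-1:int(u)+2]; p=p[p>0]; z=np.median(p) if p.size else np.nan
        out.append(R.T@(np.array([a*z,b*z,z])-t))
    return np.array(out)
def proj(name,X):
    c=calibration(name); 
    return cv2.projectPoints(np.array(X,float).reshape(-1,1,3),cv2.Rodrigues(np.array(c['R'],float))[0],np.array(c['t'],float),np.array(c['K'],float),np.array(c['dist_coeffs'],float))[0].reshape(-1,2)
E
python3 - <<'E'
from h import *
for n in ("top","scene"):
    p,d=grab_frame(n); cv2.imwrite(f"pics/{n}0.png",p[:,:,::-1]); np.save(f"{n}0.npy",d)
s=get_state(); print(s['clock'],s['tcp_pos'],s['eef_rot'],s['grip_width'])
E
```

```text
0.1 [ 0.26814841 -0.56400272  0.23061862] [ 0.59804846 -0.59750652  0.37813284 -0.37727914] 0.08542663540667128
```

View pics/top0.png

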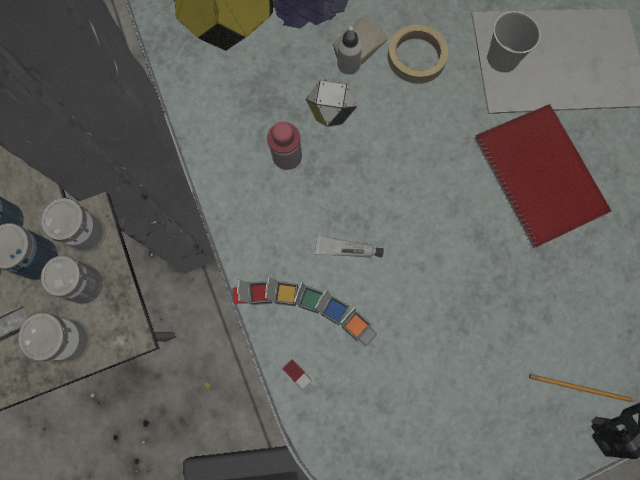

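View pics/scene0.png

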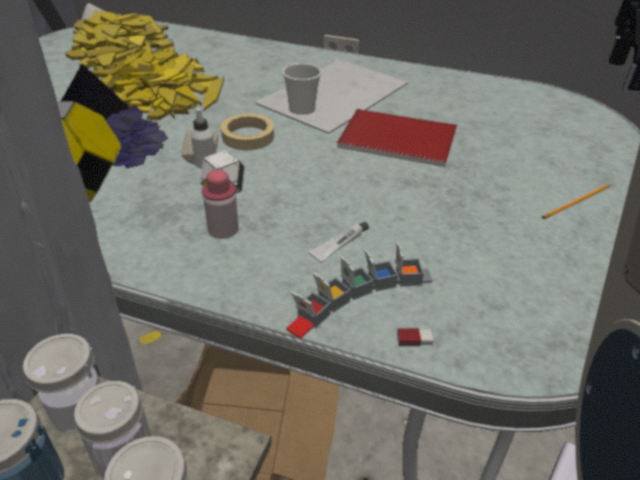

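The top view shows the cakes at about red (260,293), yellow (287,294), green (312,299), blue (335,310) and orange (356,325). The tab is at (236,296), the tube at (350,247), the eraser at (297,374) and the bottle at (285,147). A pillar stands to the left, near (200,250). The scene view agrees, with all five lids open.

Run:
```python
from h import *
from scipy.optimize import least_squares
d=np.load("top0.npy"); np.set_printoptions(precision=4,suppress=True)
pts=[(260,293),(287,294),(312,299),(335,310),(356,325),(237,297),(350,247),(297,374),(285,132),(322,247),(380,252),(225,330),(200,250),(170,200),(130,150),(215,265),(300,200)]
W=world("top",d,pts)
for p,w in zip(pts,W): print(p,w)
img=cv2.imread("pics/top0.png"); hsv=cv2.cvtColor(img,cv2.COLOR_BGR2HSV)
cen=[]
for (u,v) in pts[:5]:
    h0=int(hsv[v,u,0]); m=((abs((hsv[:,:,0].astype(int)-h0+90)%180-90)<10)&(hsv[:,:,1]>110)).astype(np.uint8)
    n,l,st,c=cv2.connectedComponentsWithStats(m); i=l[v,u]; print(st[i],c[i]); cen.append(c[i])
C=world("top",d,cen); print("cakes",C)
a=np.array([.4,.2,0,-.2,-.4]); M=np.c_[-.2+.2*np.cos(a),.2*np.sin(a)]
def T(q,M): c,s=np.cos(q[2]),np.sin(q[2]); return M@np.array([[c,s],[-s,c]])+q[:2]
best=min((least_squares(lambda q:(T(q,M)-C[:,:2]).ravel(),[C[2,0],C[2,1],y]) for y in (-2,0,2)),key=lambda f:f.cost)
print(best.x,best.fun.reshape(-1,2)*1e3); np.save("pose.npy",best.x)
print("arc centre",T(best.x,np.array([[-.2,0]])),"tab",T(best.x,np.array([[M[0,0]-.029*np.sin(.4),M[0,1]+.029*np.cos(.4)]])))
c=calibration("top");print("cam",-np.array(c['R']).T@np.array(c['t']))
big=cv2.resize(img[215:405,190:450],None,fx=3,fy=3,interpolation=cv2.INTER_CUBIC)
p=proj("top",np.c_[T(best.x,M),np.full(5,.02)])
for q in p: cv2.circle(big,tuple(int(v) for v in (q-[190,215])*3),3,(255,0,255),-1)
cv2.imwrite("pics/c1.png",big)
```

```text
(260, 293) [ 0.4801 -0.1424  0.0137]
(287, 294) [ 0.4735 -0.1836  0.0142]
(312, 299) [ 0.4611 -0.2208  0.0139]
(335, 310) [ 0.44   -0.2538  0.0139]
(356, 325) [ 0.4134 -0.2826  0.0138]
(237, 297) [ 0.4791 -0.1057  0.0081]
(350, 247) [ 0.5349 -0.2894  0.0144]
(297, 374) [ 0.3516 -0.1852  0.0128]
(285, 132) [ 0.6991 -0.2113  0.1063]
(322, 247) [ 0.5422 -0.246   0.0056]
(380, 252) [ 0.5205 -0.3345  0.0177]
(225, 330) [ 0.5021  0.0502 -0.7595]
(200, 250) [ 0.7072  0.0715 -0.6003]
(170, 200) [ 0.7154  0.0385 -0.1853]
(130, 150) [0.7156 0.0307 0.0736]
(215, 265) [ 0.6953  0.0635 -0.7603]
(300, 200) [ 0.6253 -0.22   -0.0001]
[252 284  16  17 203] [258.4039 292.2365]
[277 285  18  17 258] [285.8682 293.2132]
[     0      0    640    480 307198] [319.498  239.4988]
[325 300  21  21 256] [334.8516 309.9961]
[345 315  23  22 280] [356.1821 325.3464]
cakes [[ 0.4817 -0.14    0.0133]
 [ 0.4751 -0.1819  0.0131]
 [ 0.5551 -0.2435  0.004 ]
 [ 0.4401 -0.2536  0.0133]
 [ 0.4128 -0.2828  0.0137]]
[ 0.4801 -0.2238 -0.4421] [[ 17.4836  -6.5948]
 [ 18.453   -4.2129]
 [-75.0338  19.7723]
 [ 19.3917  -4.4078]
 [ 19.7054  -4.5569]]
arc centre [[ 0.2993 -0.1382]] tab [[ 0.5004 -0.1176]]
cam [ 0.3486 -0.2348  0.8866]
```

View pics/c1.png

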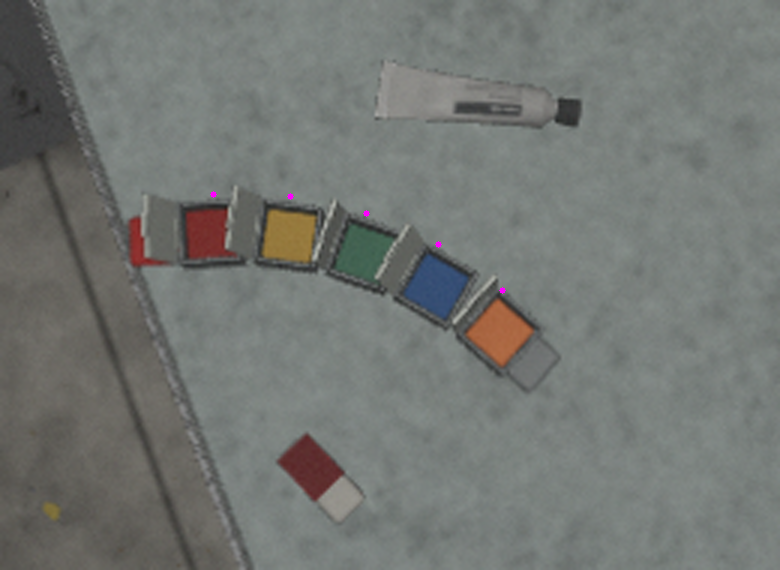

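```bash
cat >> h.py <<'E'
from scipy.spatial.transform import Rotation as Ro
a=np.array([.4,.2,0,-.2,-.4])
M=np.c_[-.2+.2*np.cos(a),.2*np.sin(a)]
def T(q,M): c,s=np.cos(q[2]),np.sin(q[2]); return np.atleast_2d(M)@np.array([[c,s],[-s,c]])+q[:2]
def tool():
    s=get_state(); w=s['eef_rot']; return s,Ro.from_quat([w[1],w[2],w[3],w[0]]).as_matrix()
E
python3 - <<'E'
from h import *
from scipy.optimize import least_squares
np.set_printoptions(precision=4,suppress=True)
C=np.array([[.4810,-.1412],[.4745,-.1825],[.4613,-.2206],[.4401,-.2536],[.4130,-.2828]])
f=least_squares(lambda q:(T(q,M)-C).ravel(),[.46,-.22,.5]); q=f.x; np.save("pose.npy",q)
print(q,f.fun.reshape(-1,2)*1e3,"centre",T(q,[-.2,0]))
s,R=tool(); print(R)
u=np.array([-np.sin(.4),np.cos(.4)])
tab=T(q,M[0]+.029*u); st=T(q,M[0]+.055*u); print("tab",tab,"start",st,"hinge1",T(q,M[0]+.017*u))
th=q[2]+.4; fwd=np.array([np.sin(th),-np.cos(th),0]); print("fwd",fwd,"end fwd",q[2]-.4)
print("fwd in tool",R.T@fwd,"to start in tool mm",R.T@(np.append(st[0],.12)-s['tcp_pos'])*1e3)
# lid leans from depth: points above 35 mm near the strip
d=np.load("top0.npy"); v,uu=np.mgrid[270:345,228:380]; P=world("top",d,np.c_[uu.ravel(),v.ravel()]); P=P[P[:,2]>.04]
c=T(q,[-.2,0])[0]; ang=np.arctan2(P[:,1]-c[1],P[:,0]-c[0])-q[2]
for i in range(5):
    k=np.abs(ang-(a[i]+.085+.02))<.1
    print(i+1,k.sum(),"top",np.percentile(P[k,2],95) if k.any() else 0,"arc offset of top from hinge mm",200*(np.median(ang[k&(P[:,2]>.05)])-a[i]-.085),200*(ang[k].max()-a[i]-.085))
E
```

```text
[ 0.4611 -0.2196 -0.4496] [[-0.2676 -1.3721]
 [ 0.2812  0.4405]
 [-0.1962  1.0225]
 [ 0.1453 -0.0304]
 [ 0.0373 -0.0605]] centre [[ 0.281  -0.1327]]
[[ 0.4294 -0.0006  0.9031]
 [-0.9031  0.0013  0.4294]
 [-0.0014 -1.      0.    ]]
tab [[ 0.4822 -0.1136]] start [[ 0.4835 -0.0876]] hinge1 [[ 0.4816 -0.1256]]
fwd [-0.0496 -0.9988  0.    ] end fwd -0.8495839444419115
fwd in tool [ 0.8807 -0.0013 -0.4736] to start in tool mm [-337.6187  111.1027  398.9817]
1 157 top 0.058482854176468355 arc offset of top from hinge mm 8.946773181564929 12.684682451642262
2 143 top 0.05892546716647987 arc offset of top from hinge mm 7.504857017572178 10.658928110331559
3 88 top 0.05970928702698116 arc offset of top from hinge mm 1.5958742111882835 4.834581877648206
4 129 top 0.059225325962297015 arc offset of top from hinge mm 6.53251972088397 10.653218859036775
5 72 top 0.05998074374996629 arc offset of top from hinge mm 1.203920190949928 3.9740043523543127
```

>>> move_arm([
  [0, 0, 0, -0.18, 0],
  [0, 0, 0, -0.18, 0],
  [0, 0, 0, -0.18, 0],
  [0, 0, 0, -0.18, 0],
  [0, 0, 0, -0.18, 0],
  [0, 0, 0, -0.18, 0],
], newtons=20)

```text
clock: 0.85
tcp_pos: [0.2673, -0.5621, 0.2276]
eef_rot: [0.709, -0.705, 0.006, -0.003]
wrist_force: [-0.4, 0.1, 0.0]
grip_width: -0.0
```

```bash
cat > go.py <<'E'
from h import *
import sys
np.set_printoptions(precision=4,suppress=True)
q=np.load("pose.npy"); s,R=tool(); p=s['tcp_pos']; c=T(q,[-.2,0])[0]
th=np.arctan2(p[1]-c[1],p[0]-c[0]); f=-R[:,2]
print("clock",s['clock'],"tcp",p,"grip",s['grip_width'],"F",s['wrist_force'])
print("radius err mm",(np.hypot(*(p[:2]-c))-.2)*1e3,"arc s from pot1 mm",200*(q[2]+.4-th),"turn to tangent",th-np.pi/2-np.arctan2(f[1],f[0]))
u=np.array([-np.sin(.4),np.cos(.4)]); g=np.append(T(q,M[0]+.055*u)[0],.12)
print("to start, tool mm",R.T@(g-p)*1e3)
E
python3 go.py
```

```text
clock 0.85 tcp [ 0.2673 -0.5621  0.2276] grip -2.6466621090411286e-05 F [-0.3795  0.0788  0.0265]
radius err mm 229.68370174246655 arc s from pot1 mm 310.59666419502196 turn to tangent -1.5899722216590046
to start, tool mm [210.4769 110.1461 476.4494]
```

>>> move_arm([
  [21, 2, 48, 0, 0],
  [21, 2, 48, 0, 0],
  [21, 2, 48, 0, 0],
  [21, 2, 48, 0, 0],
  [21, 2, 48, 0, 0],
  [21, 2, 48, 0, 0],
  [21, 15, 48, 0, 0],
  [21, 20, 48, 0, 0],
  [21, 20, 48, 0, 0],
  [15, 15, 40, 0.03, 0],
  [0, 0, 0, 0, 0],
])

```text
clock: 2.22
tcp_pos: [0.4816, -0.078, 0.1439]
eef_rot: [0.709, -0.705, 0.016, -0.014]
wrist_force: [-0.7, -0.6, 0.1]
grip_width: 0.0002
```

```bash
python3 go.py
```

```text
clock 2.225 tcp [ 0.4816 -0.078   0.1439] grip 0.00024089204362834018 F [-0.6929 -0.6212  0.132 ]
radius err mm 7.944232313411737 arc s from pot1 mm -63.06886152443998 turn to tangent 0.309048491979093
to start, tool mm [ 2.3213 23.8493 -9.6565]
```

>>> move_arm([
  [2, 25, 0, 0, 0],
  [0, 30, 0, 0, 0],
  [0, 25, 0, 0, 0],
  [0, 18, 0, 0, 0],
  [0, 8, 0, 0, 0],
  [0, 0, 0, 0, 0],
])

```text
clock: 2.98
tcp_pos: [0.4838, -0.0812, 0.0365]
eef_rot: [0.709, -0.705, 0.015, -0.015]
wrist_force: [-0.2, 0.1, -0.9]
grip_width: -0.0002
```

```bash
python3 go.py
python3 - <<'E'
from h import *
p,d=grab_frame("scene"); cv2.imwrite("pics/s2.png",cv2.resize(p[170:370,220:480,::-1],None,fx=3,fy=3,interpolation=cv2.INTER_CUBIC))
E
```

```text
clock 2.975 tcp [ 0.4838 -0.0812  0.0365] grip -0.0002042537928498149 F [-0.1731  0.0678 -0.8502]
radius err mm 9.209479795002473 arc s from pot1 mm -59.62902028603385 turn to tangent 0.2915677428347949
to start, tool mm [ -0.0939 -83.5616  -6.0373]
```

View pics/s2.png

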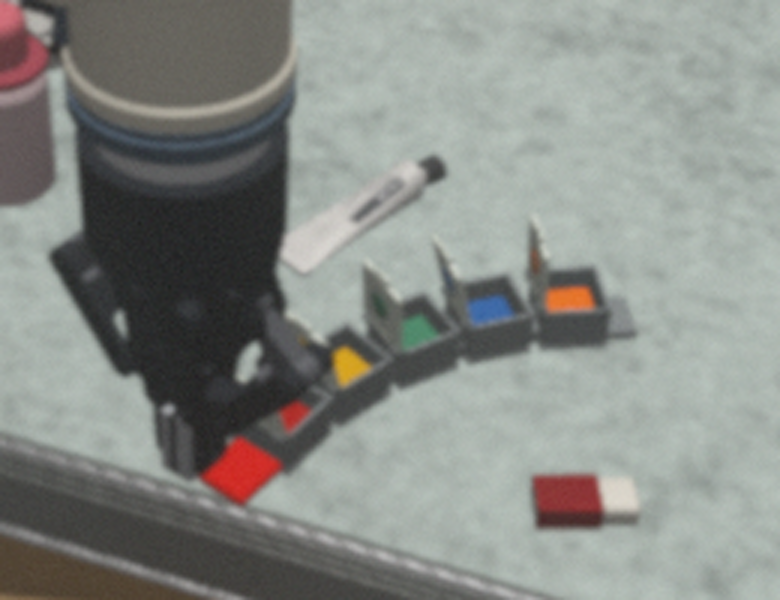

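The fingers are behind the tab at about (185,460). All the lids are still open, and the tube and eraser are untouched. I'll start the sweep now.

>>> move_arm([
  [0, 2, -6, 0, 0],
  [0, 0, -7, 0, 0],
  [0, 0, -7, 0, 0],
  [0, 0, -7, 0, 0],
  [0, 0, -7, 0, 0],
  [0, 0, -7, 0, 0],
  [0, 0, -7, 0, 0],
])

```text
clock: 3.9
tcp_pos: [0.4833, -0.133, 0.0366]
eef_rot: [0.708, -0.706, 0.014, -0.016]
wrist_force: [0.2, 0.9, -0.2]
grip_width: 0.0001
```

```bash
python3 go.py
```

```text
clock 3.9 tcp [ 0.4833 -0.133   0.0366] grip 8.635213899877774e-05 F [ 0.1984  0.8672 -0.2462]
radius err mm 2.31056311846492 arc s from pot1 mm -9.571397538169526 turn to tangent 0.04087472734546593
to start, tool mm [ -1.4491 -83.2044  45.672 ]
```

>>> move_arm([
  [-0.5, 2, -8, 0.02, 0],
  [-0.5, 1, -8, 0.04, 0],
  [-0.5, 0, -8, 0.04, 0],
  [-0.5, 0, -8, 0.04, 0],
  [-0.5, 0, -8, 0.04, 0],
])

```text
clock: 4.53
tcp_pos: [0.4759, -0.1752, 0.033]
eef_rot: [0.704, -0.701, 0.082, -0.084]
wrist_force: [0.3, 0.5, 0.7]
grip_width: -0.0
```

```bash
python3 go.py
python3 - <<'E'
from h import *
p,d=grab_frame("scene"); cv2.imwrite("pics/s3.png",cv2.resize(p[170:370,220:480,::-1],None,fx=3,fy=3,interpolation=cv2.INTER_CUBIC))
E
```

```text
clock 4.525 tcp [ 0.4759 -0.1752  0.033 ] grip -2.835827951691896e-05 F [0.3254 0.4556 0.6631]
radius err mm -0.5407177881711911 arc s from pot1 mm 33.04296707466122 turn to tangent 0.020321220061597645
to start, tool mm [-12.7748 -86.6268  87.3097]
```

View pics/s3.png

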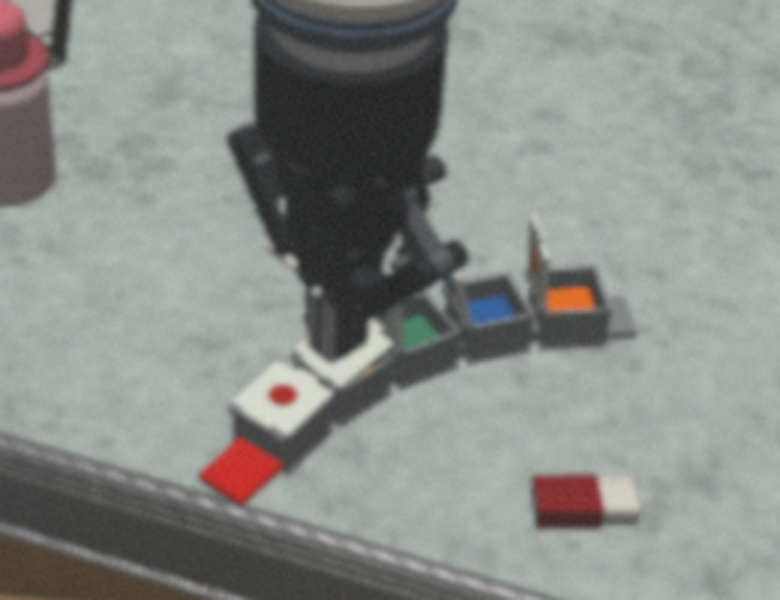

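Lid 1 is shut (its red dot shows at (283,395)), lid 2 is folding under the fingertips, and the strip hasn't moved.

>>> move_arm([
  [-0.1, 0, -8, 0.04, 0],
  [-0.1, 0, -8, 0.04, 0],
  [-0.1, 0, -8, 0.04, 0],
  [-0.1, 0, -8, 0.04, 0],
  [-0.1, 0, -8, 0.04, 0],
  [-0.1, 0, -8, 0.04, 0],
  [-0.1, 0, -8, 0.04, 0],
  [-0.1, 0, -8, 0.04, 0],
])

```text
clock: 5.58
tcp_pos: [0.4492, -0.2384, 0.0327]
eef_rot: [0.679, -0.676, 0.201, -0.203]
wrist_force: [0.4, 0.3, 0.3]
grip_width: 0.0001
```

```bash
python3 go.py
```

```text
clock 5.575 tcp [ 0.4492 -0.2384  0.0327] grip 0.00011690106432453635 F [0.3557 0.2928 0.263 ]
radius err mm -1.2673296388096278 arc s from pot1 mm 102.28711712622012 turn to tangent 0.018062129021752416
to start, tool mm [-53.7875 -86.5503 145.3534]
```

>>> move_arm([
  [0.1, 0, -8, 0.04, 0],
  [0.1, 0, -8, 0.04, 0],
  [0, 0, -8, 0.04, 0],
  [0, 0, -8, 0.04, 0],
  [0, 0, -8, 0.04, 0],
  [0, 0, -8, 0.04, 0],
  [0, 0, -8, 0.04, 0],
  [0, 0, -8, 0.04, 0],
  [0, 0, -8, 0.02, 0],
  [0, 0, 0, 0, 0],
])

```text
clock: 6.82
tcp_pos: [0.3965, -0.2949, 0.0323]
eef_rot: [0.631, -0.628, 0.321, -0.322]
wrist_force: [-0.0, 0.2, -0.5]
grip_width: -0.0001
```

```bash
python3 go.py
python3 - <<'E'
from h import *
p,d=grab_frame("scene"); cv2.imwrite("pics/s4.png",cv2.resize(p[170:370,220:480,::-1],None,fx=3,fy=3,interpolation=cv2.INTER_CUBIC))
E
```

```text
clock 6.825 tcp [ 0.3965 -0.2949  0.0323] grip -0.00011282795635246029 F [-0.0201  0.2178 -0.501 ]
radius err mm -0.8613467402254216 arc s from pot1 mm 180.45796863697103 turn to tangent -0.0068795195600204195
to start, tool mm [-117.1315  -86.5641  192.2952]
```

View pics/s4.png

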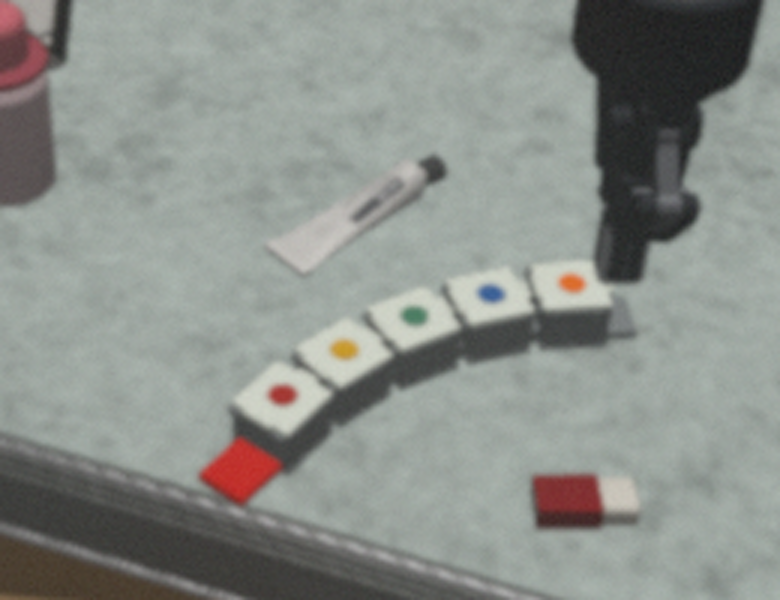

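All five lids look shut, with their dots in a row from (283,395) to (572,283), and the strip hasn't moved. I'll lift clear next and check the lid heights.

>>> move_arm([
  [0, -10, -4, 0, 0],
  [0, -40, -15, 0, 0],
  [0, -40, -30, 0, 0],
  [0, -30, -40, 0, 0],
  [0, 0, -40, 0, 0],
  [0, 0, 0, 0, 0],
  [0, 0, 0, 0, 0],
])

```text
clock: 7.75
tcp_pos: [0.2903, -0.3737, 0.1596]
eef_rot: [0.631, -0.63, 0.318, -0.322]
wrist_force: [0.7, -0.3, -0.6]
grip_width: 0.0003
```

```bash
python3 go.py
python3 - <<'E'
from h import *
np.set_printoptions(precision=4,suppress=True)
p,d=grab_frame("top"); cv2.imwrite("pics/top5.png",p[:,:,::-1]); q=np.load("pose.npy")
for da in (.05,0,-.05):
    X=np.c_[T(q,np.c_[-.2+.2*np.cos(a+da),.2*np.sin(a+da)]),np.full(5,.027)]
    print("lid z mm at",da,world("top",d,proj("top",X))[:,2]*1e3)
d0=np.load("top0.npy")
for n,u in (("tube",(350,247)),("eraser",(297,374)),("bottle",(285,132))): print(n,(world("top",d,[u])-world("top",d0,[u]))*1e3)
cv2.imwrite("pics/c5.png",cv2.resize(p[100:405,190:450,::-1],None,fx=1.9,fy=1.9))
E
```

```text
clock 7.75 tcp [ 0.2903 -0.3737  0.1596] grip 0.0002797951970376366 F [ 0.6613 -0.3386 -0.5584]
radius err mm 41.21189811559364 arc s from pot1 mm 296.49258019890476 turn to tangent -0.5922517492060035
to start, tool mm [-117.1859   40.4633  324.5316]
lid z mm at 0.05 [28.982  27.6116 26.883  27.8193 27.9654]
lid z mm at 0 [26.8129 27.2092 27.6166 27.1869 27.5277]
lid z mm at -0.05 [28.9621 26.6693 28.0914 28.4747 27.1047]
tube [[-0.281   0.0824  1.3158]]
eraser [[-0.0004 -0.0065  0.1148]]
bottle [[ 0.0106  0.0007 -0.0237]]
```

View pics/c5.png

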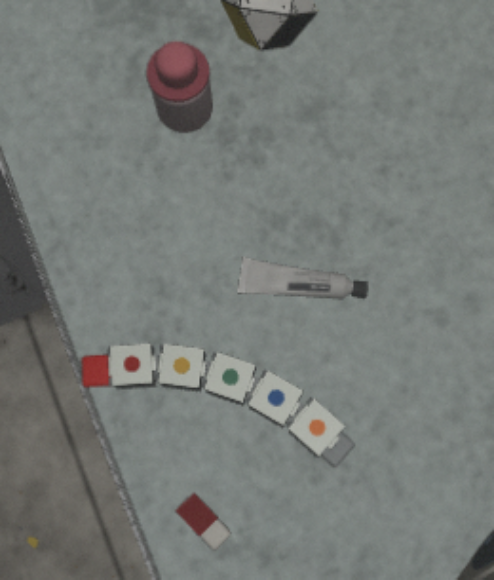

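The lids are flat at about 27 mm, the bystanders are where they were, and the hand is clear.

```bash
python3 -c "
from station import r
print(r.sign_off())"
```

```text
the job is handed in; nothing more can be done
None
```

All five lids are shut and the job is handed in; sign-off gives no verdict. I swept the closed fingertips along the pot arc from behind the red tab to past pot 5, at 32–37 mm above the table. The whole run took about 8 s of the 38 s allowed.

- **Lids:** after the sweep, all five tops measured 27–29 mm high at three points each, against 27 mm for a shut lid. Partway through, a picture showed lid 1 shut, lid 2 folding, and at least lid 5 still open. I did not picture the closing of lids 3 to 5 one by one.
- **Force:** the wrist force stayed under about 1 N in every reading I took, which was at the end of each move.
- **Strip and bystanders:** the strip shows no visible shift in the pictures. The tube, eraser and bottle read the same positions before and after to within about 1.3 mm, at the same pixels.
- **Hand:** it finished about 0.16 m up, clear of everything.

One check went wrong along the way: the automatic colour search missed the green pot and gave a bad first position for the strip. I replaced that point with its depth reading, and the new fit agreed to about 1.5 mm. No final check failed.

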